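# Hold a spring test probe on a board's framed land

### The job

Slide the clear guard on the sloping circuit board fully open, against its stop. Then take the test probe out of its stand and gently press its needle on the middle of the round test land that has the white square frame, the probe square to the board and the spring needle pushed in about half-way. Finish while still holding it there like that, steady, and leave the other things on the bench where they are.

Things in the scene. Friction and masses are not known exactly. Their poses are not given: they have to be found in the camera images.
- guard (a joint): clear guard over part of the sloping circuit board, a plate 76 x 70 x 3 mm that slides between two rails along the board with light friction (2 to 4 N) and stays where left. Value in m: 0 = centred over the framed land, 0.080 = fully open against its stop; starts at 0 to 0.018
- guard_tab (a point): grip point on the guard's black tab, 36 (x) x 14 (y) mm and 34 mm tall, standing square on the guard plate: 10 mm below the tab's top, 24 mm above the plate, 33 mm above the board. Axes as pad; y = the direction in which the guard opens; pinch the tab along y
- pad (a point): centre of the target land on the green board, at its surface: round, tinned, 16 mm across, the only one in a white square frame (31 mm). z = square out of the board, x = up the slope, y = along the board. It is 55 mm from the board's centre towards -y. Rails 11 mm high run along y, 41 mm either side. Open, the guard's edge is 45 mm away and its tab (top 43 mm above the board) 52 mm, towards +y
- probe_grip (a point): grip point on the axis of the 80 g test probe: a square black handle 22 x 22 mm, 90 mm long, a round metal nose and a thin spring needle; 130 mm in all. The point is 95 mm above the needle's tip, 60 mm above the handle's lower end, 35 mm below the very top. z = along the probe, away from the needle; x, y square to the handle's faces. It starts upright in the stand
- tip (a point): lower end of the probe's needle, on the axis; axes as probe_grip, z along the probe away from the needle
- needle (a joint): how far the spring needle is pushed into the probe (m): 0 = fully out, 0.014 = fully in. The spring takes about 1 N to start moving, 2.4 N half-way (0.007), 3.8 N fully in
- probe: the whole probe, as probe_grip, with its origin on the axis at the lower end of the nose, 20 mm above the needle's tip
- stand: fixed grey block 70 x 70 x 70 mm; the probe stands upright in a square pocket 25 mm wide, 40 mm deep in its top: its nose rests 30 mm above the table, the needle hangs free below, the handle sticks 65 mm out of the top. Origin under its centre, on the table
- cradle: fixed sloping cradle, base 170 x 220 mm, with the circuit board (146 x 206 mm, centre 85 mm above the table) at 15 degrees from level, low side towards the robot at yaw 0. Tallest part on the board: a heat sink 18 mm high at the +y end. Origin under its centre, on the table; x = uphill, y = along the board
- screwdriver: bystander: screwdriver 180 mm long, lying; leave alone
- mouse: bystander: pale computer mouse 110 x 60 x 34 mm; leave alone
- can: bystander: drink can 66 mm across, 115 mm tall; leave alone
- cup: bystander: white plastic cup 76 mm across, 85 mm tall; leave alone
- drive: bystander: bare disk drive 147 x 102 x 24 mm, lying; leave alone
- tape: bystander: ring of tape 100 mm across, 25 mm high, lying; leave alone
- carton: bystander: small cardboard carton 120 x 90 x 50 mm; leave alone
There are look-alikes about, which are no part of the job. What is shaped like the stand but green or purple is not meant.

How it is judged:
On the way, in this order (a step that is already met when the one before it is completed fails the run):
1. the guard is fully open (value of joint guard above 0.072 m), for 0.2 s.
2. the probe is drawn out of its stand in the gripper (height (world z) of tip above 0.06 m and contact force between the fingers and probe above 1 N and contact force between probe and stand below 0.05 N), for 0.2 s.
At the end, for the whole second after the job is handed in: Guard within 8 mm of fully open; needle tip within 7 mm of the framed land's centre, probe within 8 degrees of square to the board, needle in by 3 to 11.5 mm, force on the board 0.8 to 6 N; probe gripped, under 20 mm/s, clear of its stand (value of joint guard above 0.072 m and distance between tip and pad below 0.007 m and angle between the z axis of tip and the z axis of pad, either way round below 0.14 rad and value of joint needle between 0.003 and 0.0115 m and contact force between probe and cradle between 0.8 and 6 N and contact force between the fingers and probe above 1 N and contact force between probe and stand below 0.05 N and linear speed of probe below 0.02 m/s); the arm keeps its last pose, push and grip.
It fails at once if the probe is pushed on the board or cradle with more than 15 N (contact force between probe and cradle above 15 N).
It fails at once if a bystander is moved by more than 20 mm (distance of any of screwdriver, mouse, can, cup, drive, tape, carton from where it was at the start of the episode above 0.02 m).
It also fails if it takes over 51 s, if anything falls off the work surface, if the arm or the gripper's body presses on something with over 40 N, if the wrist force passes 120 N, or if a joint passes its speed limit or range.

### The arm

A 6-joint arm with a two-finger parallel gripper is mounted at the origin on the work surface. World frame = base frame: x ahead of the robot, y to its left, z up, the work surface at z = 0. Lengths are in m, angles in rad, forces in N, time in s.
With the tool pointing down it reaches from about 0.4 to 0.825 m from the base axis. Payload 7 kg.
Tool frame: the origin (TCP) lies midway between the tips of the shut fingers; the grasp point (between the pads) lies 19 mm behind it; z points along the fingers, x is the direction in which the jaws open and shut, and the axes are right-handed (so a half turn about z gives the same grasp; the last joint's range is limited). The gripper opens to 85 mm and grips with 20 to 120 N. Pads are 22 mm wide; open, the fingers measure 114 mm over their backs; the gripper's body (76 mm by 85 mm) begins 54 mm behind the grasp point. The pads swing forward as they close: fully open they stand 13 mm farther back than shut.
Start: joints at [1.571, 0.359, 0.012, 0, -1.224, -0.288], TCP at [0.192, 0.647, 0.231] pointing down, gripper open.
Joint ranges: [-3.07, 3.07], [-1.43, 2.12], [-1.02, 1.25], [-3.03, 1.67], [-3.05, -0], [-3.03, 3.03]. Speed limits (rad/s): [2.39, 2.39, 3.01, 3.14, 3.14, 3.14].

### API

Orientations are given as a unit quaternion [x, y, z, w].
In Python, from station import bot gives the robot as it stands.
- The arm moves only by the tool arm_command, never from a script. Its argument "increments" is a list of rows, each a list of 3 entries, a list of its own where there are three numbers: the shift along the tool's x, y, z each as a share of 0.4 m, from -1 to 1, then the turn about the tool's z as a share of 180 degrees, from -1 to 1, then the opening, from 0 (shut) to 1 (fully open). A call has 1 to 20 rows; each row shifts and turns the pose as measured when the row begins, along the tool's axes as they then stand; what a row does not reach is not made up. A row lasts 1/12 s, in which the tool goes at most 41.7 mm and 7.16 degrees, less where a joint would pass 70% of its speed; a pose out of reach is approached as far as the arm can. A call with a number of a shift or a turn outside -1 to 1 is refused whole. A call with a gripper value outside its range is refused whole. The fingers move at their own pace and stop on an object; "squeeze" is the grip in N (left out, the last holds). Time passes only in rows, so rows that do not move let the fingers close. It gives the time, the measured TCP pose, the force and the opening at its end, in the units of the state.
- bot.read_state(): the state, without advancing time (a new reading comes with each control period).
- bot.camera(name): name is "side" or "top" or "wrist"; returns (picture, depth): 400x640x3 uint8, red, green, blue; 400x640 float32, m along the optical axis (not along the pixel's ray), 0 where there is no reading.
- bot.camera_params(name): a dict with "camera_matrix" (3x3 intrinsics, pixels), "dist" ([k1, k2, p1, p2, k3] as OpenCV has them; the pictures are not rectified), "extrinsics" (4x4, takes a point from camera to world coordinates); the wrist camera has in their place "hand_eye" (4x4, takes a point from camera to tool coordinates, whose origin is the TCP and whose axes are the tool frame's). Camera axes: x right, y down, z forward; pixel columns grow to the right and rows downward; lengths in m; the calibration is good to about 2 mm. A picture is of the moment at which its call begins: read the wrist's pose just before it. camera_params takes no time and is no camera call.
- bot.sign_off(): hands the job in, once; it reports no verdict.
Trained networks look in the newest picture that a camera, given by its name, has taken for a name from the list of things; names that differ only in an ending like _2 or _b are one class to them, and where a whole thing is asked for, a point or a joint stands for the part that bears it (a point fixed in the world has none). Each returns a list of dicts, best first, with "conf" (0 to 1); they miss things now and then, are a little off and sometimes report something else, mostly with a low value. They report only what shows in the picture. A call takes as long as a camera call. They do not tell look-alikes from the thing itself.
- bot.recognise(camera, name): "point" ([x, y, z] in m, in world coordinates, good to about 4 mm: the middle of the surface that is visible of it).
- bot.outline_of(camera, name): "region" (400x640 bool, what is visible of it).
- bot.mark_of(camera, name): "point" ([x, y, z] in m, in world coordinates, good to about 4 mm: a listed point, or the origin of a listed thing).
The state is a dict: "t": time; "joints": joint angles; "joint_vel": joint speeds; "joint_efforts": joint torques, N m; "tool_pos": TCP position; "tool_rot": TCP orientation; "force": force on the tool from outside, world axes, zero at the start; "wrist_torque": the same for the moment, N m; "width": opening from 0.0 (shut) to 1.0 (fully open).
Only numpy, scipy, OpenCV 4.12 (cv2) and the standard library are available. Lean on these libraries where they do the work, as an engineer would, in place of code of your own. Each camera call takes 0.05 s, during which the arm holds its last target. There are 200 camera calls.

## Working session

There is one attempt and no reset: what is moved stays moved. The work goes in short steps, Python scripts to look and compute and a tool call to move; the robot and the scene stay as the last step left them, time stands still between calls to the robot, and variables do not carry over. Pictures are saved under pics/ and viewed, about 8 in all and at most 12, crops included, and the job is handed in when it is done.

Besides the shell and the picture viewer there is one more tool, called after "Emit:" as a command line: name --argument value ..., lists and objects as JSON in quotes. arm_command: Moves the arm, as the interface text tells. Its arguments: {"type":"object","properties":{"increments":{"type":"array"},"squeeze":{"type":"number"}},"required":["increments"]}

```bash
mkdir -p pics; ls; cat > h.py <<'E'
import numpy as np, cv2
from station import bot
from scipy.spatial.transform import Rotation as R
def shot(n,name):
    s=bot.read_state(); p,d=bot.camera(n); cv2.imwrite(f'pics/{name}.png',p[:,:,::-1]); return s,p,d
def ext(n,s):
    P=bot.camera_params(n)
    if n!='wrist': return np.array(P['extrinsics'])
    T=np.eye(4);T[:3,:3]=R.from_quat(s['tool_rot']).as_matrix();T[:3,3]=s['tool_pos']
    return T@np.array(P['hand_eye'])
def cloud(n,s,d):
    P=bot.camera_params(n);K=np.array(P['camera_matrix']);D=np.array(P['dist'])
    v,u=np.mgrid[:400,:640]
    q=cv2.undistortPoints(np.stack([u,v],-1).reshape(-1,1,2).astype(np.float64),K,D).reshape(400,640,2)
    c=np.dstack([q,np.ones((400,640))])*d[...,None]
    T=ext(n,s); return c@T[:3,:3].T+T[:3,3]
E
python3 - <<'E'
from h import *
np.set_printoptions(precision=4,suppress=True)
ims=[]
for n in('top','side'):
    s,p,d=shot(n,n); np.save(n+'.npy',cloud(n,s,d))
    for o in('guard_tab','pad','probe_grip','stand','cradle'):
        for r in bot.mark_of(n,o)[:3]: print(n,o,np.array(r['point']),round(r['conf'],2))
print(s)
print(ext('top',s))
E
```

```text
pics
top guard_tab [ 0.5378 -0.2566  0.1165] 0.91
top pad [ 0.5427 -0.2455  0.0855] 0.69
top pad [0.5698 0.1947 0.1042] 0.52
top probe_grip [0.5669 0.1983 0.1101] 0.7
top probe_grip [ 0.5332 -0.2578  0.1177] 0.67
top stand [ 0.4431  0.3204 -0.0029] 0.97
top stand [ 0.5916  0.328  -0.0036] 0.84
top stand [0.438  0.1854 0.0008] 0.74
top cradle [ 0.5221 -0.1892  0.0029] 0.88
side guard_tab [ 0.5362 -0.2578  0.1145] 0.77
side pad [ 0.5399 -0.2443  0.0856] 0.62
side probe_grip [0.5657 0.1981 0.1056] 0.64
side probe_grip [ 0.3936 -0.0075  0.0013] 0.45
side stand [0.4342 0.185  0.0023] 0.94
side stand [0.5698 0.1973 0.0022] 0.75
side stand [ 0.7481  0.2724 -0.0002] 0.75
side cradle [ 0.5248 -0.1845 -0.0039] 0.88
{'t': 0.3, 'joints': array([ 1.5711,  0.3589,  0.0116, -0.0001, -1.2241, -0.2881]), 'joint_vel': array([ 0.0001, -0.0018,  0.0009,  0.0015,  0.0007, -0.0004]), 'joint_efforts': array([ -0.0008, -58.2415,  29.3183,   6.9296,  -0.0036,  -0.    ]), 'tool_pos': array([0.1916, 0.6471, 0.231 ]), 'tool_rot': array([-0.5984,  0.8012, -0.0002, -0.0002]), 'force': array([ 0.3512, -0.1382,  0.6156]), 'wrist_torque': array([0.0207, 0.0386, 0.0045]), 'width': 1.0017035143129795}
[[ 0.0163 -0.9972  0.0729  0.4454]
 [-0.9998 -0.0173 -0.0121  0.0098]
 [ 0.0133 -0.0727 -0.9973  1.297 ]
 [ 0.      0.      0.      1.    ]]
```

View pics/top.png

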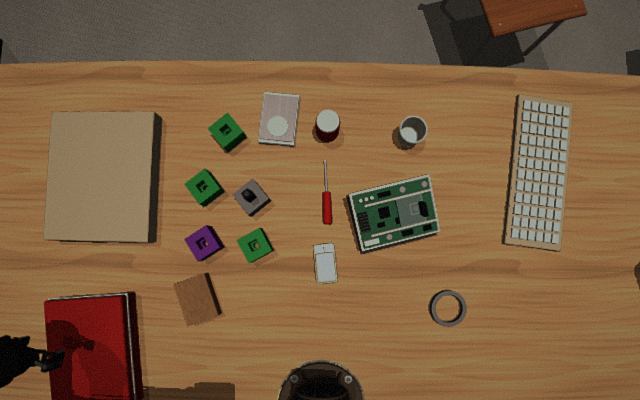

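View pics/side.png

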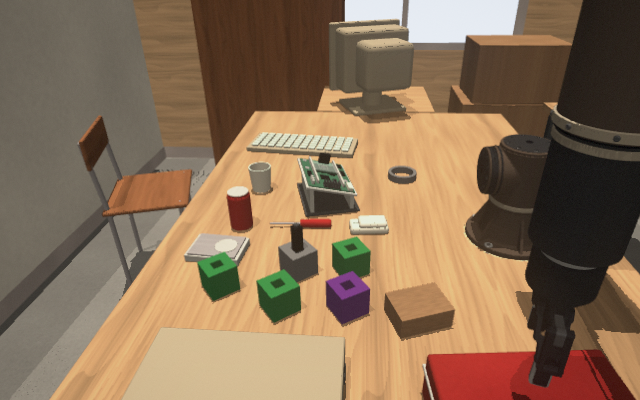

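```bash
python3 - <<'E'
from h import *
np.set_printoptions(precision=4,suppress=True)
C=np.load('top.npy'); im=cv2.imread('pics/top.png')
s,p,d=shot('top','t2')
r=bot.outline_of('top','cradle'); m=r[0]['region']; print(m.sum(),r[0]['conf'])
P=C[m]; P=P[P[:,2]>0.05]
def rect(P):
    (c,sz,a)=cv2.minAreaRect(P[:,:2].astype(np.float32)); return np.array(c),sz,a
print('board',rect(P), len(P))
hsv=cv2.cvtColor(im,cv2.COLOR_BGR2HSV)
g=m&(hsv[...,0]>45)&(hsv[...,0]<90)&(hsv[...,1]>80)
G=C[g];A=np.c_[G[:,:2],np.ones(len(G))]
for _ in range(4):
    k=np.linalg.lstsq(A,G[:,2],rcond=None)[0];e=abs(G[:,2]-A@k);G,A=G[e<.006],A[e<.006]
print('plane',k,len(G),'tilt',np.degrees(np.arctan(np.hypot(*k[:2]))),'yaw',np.degrees(np.arctan2(k[1],k[0])))
r=bot.outline_of('top','stand')
for q in r:
    P=C[q['region']];t=P[(P[:,2]>0.06)&(P[:,2]<.08)];
    print(q['conf'],rect(t),'top',P[P[:,2]>.12].mean(0) if (P[:,2]>.12).any() else '')
r=bot.outline_of('top','probe_grip')
for q in r:
    P=C[q['region']];t=P[P[:,2]>.125];print('probe',q['conf'],rect(t) if len(t)>3 else '',t.mean(0),len(t))
P=C[(C[...,2]>.112)&(abs(C[...,0]-.53)<.06)&(abs(C[...,1]+.25)<.07)];print('tabtop',P.mean(0),len(P),P[:,2].max())
cv2.imwrite('pics/crop.png',np.hstack([cv2.resize(im[165:260,340:450],None,fx=4,fy=4,interpolation=2),cv2.resize(im[170:225,225:280],(330,380),interpolation=2)]))
E
```

```text
5150 0.82
board (array([ 0.5172, -0.1394]), (0.156190425157547, 0.3249536454677582), 14.616852760314941) 4860
plane [0.1627 0.1891 0.0365] 280 tilt 14.008525525632141 yaw 49.2915693527954
0.81 (array([0.4402, 0.324 ]), (0.07122918963432312, 0.07291895896196365), 33.376861572265625) top [0.4454 0.0098 1.297 ]
0.71 (array([ 0.5217, -0.2712]), (0.004836507141590118, 0.029289646074175835), 56.02814865112305) top [ 0.5312 -0.2406  0.1985]
0.61 (array([0.4375, 0.1851]), (0.07030828297138214, 0.07160939276218414), 29.523761749267578) top [0.4454 0.0098 1.297 ]
0.58 (array([0.5677, 0.1979]), (0.07082582265138626, 0.07023477554321289), 40.128700256347656) top [0.5496 0.164  0.3657]
0.57 (array([0.7468, 0.2708]), (0.07159210741519928, 0.07015299052000046), 40.89674377441406) top [0.4454 0.0098 1.297 ]
probe 0.51 (array([0.568 , 0.1973]), (0.020935213193297386, 0.02119489386677742), 42.872989654541016) [0.5672 0.1966 0.1351] 75
tabtop [ 0.5372 -0.2564  0.1246] 95 0.1343395842189239
```

View pics/crop.png

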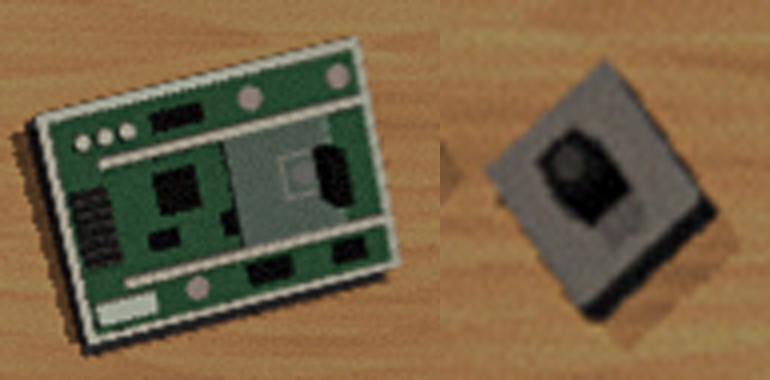

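Emit:
arm_command --increments '[[[0, 0, 0], -0.035, 0.8], [[0, 0, 0], -0.035, 0.8], [[0, 0, 0], -0.035, 0.8], [[0, 0, 0], -0.035, 0.8], [[0, 0, 0], -0.035, 0.8]]'

```text
t: 1.22
tool_pos: [0.1916, 0.6472, 0.2314]
tool_rot: [0.799, -0.601, -0.0, -0.0]
force: [0.0, 0.1, 0.3]
width: 0.801
```

```bash
cat >> h.py <<'E'
def go(tgt,yaw=None):
    "print shift in tool axes as share of 0.4 m (total), and yaw error"
    s=bot.read_state();M=R.from_quat(s['tool_rot']).as_matrix()
    e=M.T@(np.array(tgt)-s['tool_pos'])
    y=np.degrees(np.arctan2(M[1,0],M[0,0]))
    print('t',round(s['t'],2),'pos',s['tool_pos'].round(4),'yaw',y.round(1),'tilt',np.degrees(np.arccos(-M[2,2])).round(2),'w',round(s['width'],3),'F',s['force'].round(2),'j',s['joints'].round(2))
    print('mm',(e*1e3).round(1),'share',(e/.4).round(4), '' if yaw is None else ('turn share',-round(((yaw-y+180)%360-180)/180,4)))
E
python3 -c "
from h import *
go([.55,.25,.25],-75)"
```

```text
t 1.22 pos [0.1916 0.6472 0.2314] yaw -73.9 tilt 0.01 w 0.801 F [0.04 0.08 0.31] j [ 1.57  0.36  0.01 -0.   -1.22  0.28]
mm [ 481.1 -233.9  -18.7] share [ 1.2029 -0.5848 -0.0467] ('turn share', np.float64(0.0063))
```

Emit:
arm_command --increments '[[[0.09, -0.045, -0.004], 0, 0.8], [[0.09, -0.045, -0.004], 0, 0.8], [[0.09, -0.045, -0.004], 0, 0.8], [[0.09, -0.045, -0.004], 0, 0.8], [[0.09, -0.045, -0.004], 0, 0.8], [[0.09, -0.045, -0.004], 0, 0.8], [[0.09, -0.045, -0.004], 0, 0.8], [[0.09, -0.045, -0.004], 0, 0.8], [[0.09, -0.045, -0.004], 0, 0.8], [[0.09, -0.045, -0.004], 0, 0.8], [[0.09, -0.045, -0.004], 0, 0.8], [[0.09, -0.045, -0.004], 0, 0.8], [[0.09, -0.045, -0.004], 0, 0.8], [[0.09, 0.03, 0], 0, 0.8], [[0.09, 0.03, 0], 0, 0.8], [[0.09, 0.03, 0], 0, 0.8], [[0.09, 0.03, 0], 0, 0.8], [[0.09, 0.03, 0], 0, 0.8], [[0.09, 0.03, 0], 0, 0.8], [[0.09, 0.03, 0], 0, 0.8]]'

```text
t: 2.88
tool_pos: [0.5559, -0.0195, 0.2522]
tool_rot: [0.806, -0.593, 0.001, -0.002]
force: [1.3, -1.0, 0.6]
width: 0.803
```

```bash
python3 -c "
from h import *
go([.54,-.257,.20],-75)"
```

```text
t 2.88 pos [ 0.5559 -0.0195  0.2522] yaw -72.7 tilt 0.31 w 0.803 F [ 1.29 -0.97  0.65] j [ 0.32  0.15 -0.22 -0.   -1.19  1.56]
mm [222.   86.2  51.6] share [0.555  0.2155 0.1289] ('turn share', np.float64(0.0129))
```

Emit:
arm_command --increments '[[[0.09, 0.035, 0.02], 0.004, 0.8], [[0.09, 0.035, 0.02], 0.004, 0.8], [[0.09, 0.035, 0.02], 0.004, 0.8], [[0.09, 0.035, 0.02], 0, 0.8], [[0.09, 0.035, 0.02], 0, 0.8], [[0.06, 0.02, 0.015], 0, 0.8], [[0.03, 0.01, 0.01], 0, 0.8], [[0, 0, 0], 0, 0.8]]'

```text
t: 3.55
tool_pos: [0.5331, -0.2674, 0.2018]
tool_rot: [0.792, -0.61, 0.004, -0.004]
force: [1.1, 1.1, -0.2]
width: 0.805
```

```bash
python3 - <<'E'
from h import *
go([.54,-.257,.20],-75)
s,p,d=shot('wrist','w1')
for o in('guard_tab','pad'):
    for r in bot.mark_of('wrist',o)[:2]: print(o,np.round(r['point'],4),round(r['conf'],2))
E
```

```text
t 3.55 pos [ 0.5331 -0.2674  0.2018] yaw -75.2 tilt 0.64 w 0.805 F [ 1.13  1.05 -0.24] j [-0.14  0.25 -0.22 -0.   -1.1   1.97]
mm [-8.3 -9.3  1.9] share [-0.0208 -0.0233  0.0047] ('turn share', np.float64(-0.0013))
guard_tab [ 0.5375 -0.2549  0.1163] 0.7
pad [ 0.5394 -0.2393  0.0871] 0.93
```

View pics/w1.png

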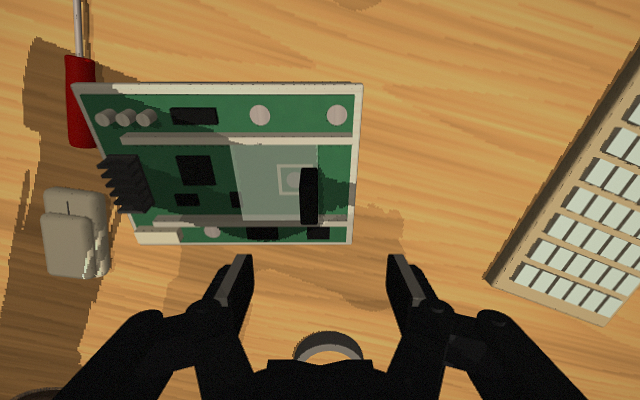

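```bash
python3 -c "
from h import *
go([.537,-.2557,.104],-75)"
```

```text
t 3.7 pos [ 0.5342 -0.2648  0.203 ] yaw -75.1 tilt 0.74 w 0.797 F [ 0.68  0.67 -0.23] j [-0.14  0.24 -0.22 -0.   -1.1   1.97]
mm [-8.2 -3.8 99.1] share [-0.0204 -0.0095  0.2477] ('turn share', np.float64(-0.0005))
```

Emit:
arm_command --increments '[[[-0.007, -0.003, 0.03], 0, 0.6], [[-0.007, -0.003, 0.05], 0, 0.6], [[-0.006, -0.003, 0.05], 0, 0.6], [[0, 0, 0.05], 0, 0.6], [[0, 0, 0.04], 0, 0.6], [[0, 0, 0.02], 0, 0.6], [[0, 0, 0.007], 0, 0.6], [[0, 0, 0], 0, 0.6]]'

```text
t: 4.37
tool_pos: [0.5438, -0.2467, 0.1078]
tool_rot: [0.797, -0.604, 0.01, -0.008]
force: [0.7, 0.2, 0.5]
width: 0.602
```

```bash
python3 -c "
from h import *
go([.537,-.2557,.104],-75)"
```

```text
t 4.37 pos [ 0.5438 -0.2467  0.1078] yaw -74.4 tilt 1.46 w 0.602 F [0.66 0.23 0.49] j [-0.1   0.33 -0.34 -0.   -0.88  1.95]
mm [6.8 9.  3.6] share [0.017  0.0226 0.0091] ('turn share', np.float64(0.0036))
```

Emit:
arm_command --increments '[[[0.009, 0.011, 0.005], 0, 0.6], [[0.008, 0.011, 0.004], 0, 0.6], [[0, 0, 0], 0, 0.6]]'

```text
t: 4.62
tool_pos: [0.5386, -0.2555, 0.1064]
tool_rot: [0.798, -0.603, 0.012, -0.008]
force: [0.1, -0.4, -0.1]
width: 0.597
```

```bash
sed -i "s/^    print('mm'/    print('zaxis',M[:,2].round(3)); print('mm'/" h.py; python3 -c "
from h import *
go([.537,-.2557,.104],-75)"
```

```text
t 4.62 pos [ 0.5386 -0.2555  0.1064] yaw -74.2 tilt 1.66 w 0.597 F [ 0.1  -0.37 -0.08] j [-0.12  0.32 -0.35 -0.   -0.87  1.97]
zaxis [ 0.029 -0.001 -1.   ]
mm [-0.3  1.7  2.4] share [-0.0007  0.0042  0.006 ] ('turn share', np.float64(0.0044))
```

Emit:
arm_command --increments '[[[0, 0.003, 0.003], 0.004, 0.0], [[0, 0, 0], 0, 0.0], [[0, 0, 0], 0, 0.0], [[0, 0, 0], 0, 0.0], [[0, 0, 0], 0, 0.0], [[0, 0, 0], 0, 0.0], [[0, 0, 0], 0, 0.0]]' --squeeze 25

```text
t: 5.2
tool_pos: [0.5378, -0.2571, 0.1071]
tool_rot: [0.793, -0.61, 0.013, -0.009]
force: [-0.7, 0.1, 0.5]
width: 0.16
```

```bash
python3 -c "
from h import *
go([.537,-.2557,.104],-75)"
```

```text
t 5.2 pos [ 0.5378 -0.2571  0.1071] yaw -75.1 tilt 1.86 w 0.16 F [-0.68  0.11  0.46] j [-0.12  0.32 -0.35 -0.   -0.87  1.95]
zaxis [ 0.032 -0.001 -0.999]
mm [-1.5  0.5  3.1] share [-0.0039  0.0013  0.0076] ('turn share', np.float64(-0.0008))
```

Emit:
arm_command --increments '[[[-0.015, 0, 0], 0, 0.0], [[-0.025, 0, 0], 0, 0.0], [[-0.025, 0, 0], 0, 0.0], [[-0.025, 0, 0], 0, 0.0], [[-0.025, 0, 0], 0, 0.0], [[-0.02, 0, 0], 0, 0.0], [[-0.015, 0, 0], 0, 0.0], [[-0.005, 0, 0], 0, 0.0]]'

```text
t: 5.87
tool_pos: [0.5211, -0.1938, 0.1075]
tool_rot: [0.793, -0.609, 0.015, -0.008]
force: [5.8, -29.4, -10.4]
width: 0.158
```

```bash
python3 -c "
from h import *
go([.537-.258*.068,-.2557+.966*.068,.107],-75)"
```

```text
t 5.87 pos [ 0.5211 -0.1938  0.1075] yaw -75.0 tilt 2.0 w 0.158 F [  5.79 -29.45 -10.39] j [ 0.    0.26 -0.45  0.01 -0.83  1.83]
zaxis [ 0.035 -0.006 -0.999]
mm [-4.   0.6  0.4] share [-0.0101  0.0015  0.0009] ('turn share', np.float64(-0.0003))
```

Emit:
arm_command --increments '[[[0, 0, 0], 0, 0.0], [[0, 0, 0], 0, 0.0], [[0, 0, 0], 0, 0.0]]'

```text
t: 6.12
tool_pos: [0.5212, -0.1943, 0.1073]
tool_rot: [0.793, -0.608, 0.017, -0.007]
force: [0.7, -5.5, -0.2]
width: 0.155
```

```bash
python3 - <<'E'
from h import *
go([.52,-.19,.107],-75)
for n in('wrist','top'):
    s,p,d=shot(n,'g_'+n)
    for o in('guard_tab','pad'):
        for r in bot.mark_of(n,o)[:2]: print(n,o,np.round(r['point'],4),round(r['conf'],2))
E
```

```text
t 6.12 pos [ 0.5212 -0.1943  0.1073] yaw -75.0 tilt 2.08 w 0.155 F [ 0.75 -5.49 -0.24] j [ 0.    0.26 -0.45  0.01 -0.83  1.82]
zaxis [ 0.035 -0.009 -0.999]
mm [-4.5  0.   0.2] share [-0.0112  0.      0.0005] ('turn share', np.float64(0.0002))
wrist guard_tab [ 0.5234 -0.1975  0.1166] 0.57
wrist pad [ 0.5392 -0.2407  0.0886] 0.76
```

View pics/g_wrist.png

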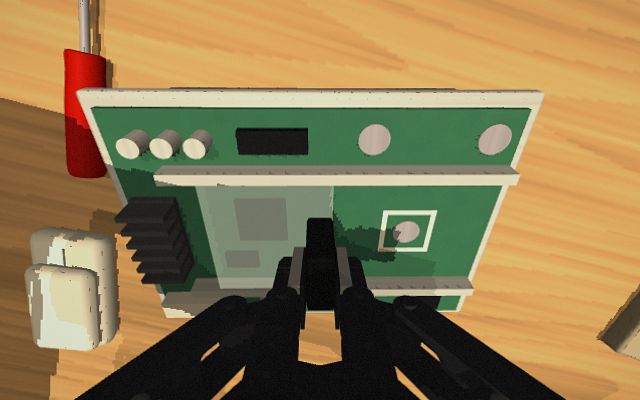

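```bash
python3 - <<'E'
from h import *
np.set_printoptions(precision=4,suppress=True)
s,p,d=shot('wrist','g2');C=cloud('wrist',s,d)
sub=p[200:262,370:445].min(2); m=np.zeros((400,640),bool); m[200:262,370:445]=sub>170
n,l,st,ce=cv2.connectedComponentsWithStats(m.astype(np.uint8))
for i in range(1,n):
    if st[i,4]>60:
        q=C[l==i]; q=q[np.isfinite(q).all(1)]
        x=cv2.minAreaRect(q[:,:2].astype(np.float32)); print(st[i],ce[i],q.mean(0),x)
# board plane from green pixels
h=cv2.cvtColor(p,cv2.COLOR_RGB2HSV); g=(h[...,0]>55)&(h[...,0]<85)&(h[...,1]>80);g[280:]=0
G=C[g];A=np.c_[G[:,:2],np.ones(len(G))]
for _ in range(5):
    k=np.linalg.lstsq(A,G[:,2],rcond=None)[0];e=abs(G[:,2]-A@k);G,A=G[e<.004],A[e<.004]
nn=np.array([-k[0],-k[1],1]);nn/=np.linalg.norm(nn)
print('normal',nn,'tilt',np.degrees(np.arccos(nn[2])),'yaw',np.degrees(np.arctan2(k[1],k[0])),len(G),'z at pad',k@[.539,-.240,1])
print(s['force'])
E
```

```text
[381 210  56  41 524] [412.0286 225.2481] [ 0.5475 -0.2446  0.0875] ((0.5687679052352905, -0.21958695352077484), (0.11074744164943695, 0.03186655044555664), 49.668888092041016)
normal [-0.2484 -0.0663  0.9664] tilt 14.897206316242393 yaw 14.935891864427928 32772 z at pad 0.08446402286991114
[ 0.9052 -5.6121 -1.5296]
```

```bash
python3 - <<'E'
from h import *
np.set_printoptions(precision=4,suppress=True)
s=bot.read_state();P=bot.camera_params('wrist');T=ext('wrist',s)
px=np.array([[384,210],[436,210.5],[431,251],[379,251],[407,231]],float)
q=cv2.undistortPoints(px[:,None],np.array(P['camera_matrix']),np.array(P['dist']))[:,0]
r=np.c_[q,np.ones(5)]@T[:3,:3].T
n=np.array([-.2484,-.0663,.9664]);c=np.array([.539,-.240,.08446])
X=T[:3,3]+r*(((c-T[:3,3])@n)/(r@n))[:,None]
print(X, X[:4].mean(0)); print([np.linalg.norm(X[i]-X[(i+1)%4]).round(4) for i in range(4)])
E
```

```text
[[ 0.5529 -0.2249  0.0891]
 [ 0.5602 -0.2541  0.089 ]
 [ 0.5323 -0.265   0.081 ]
 [ 0.524  -0.2332  0.0811]
 [ 0.5427 -0.2439  0.0851]] [ 0.5424 -0.2443  0.085 ]
[np.float64(0.0301), np.float64(0.031), np.float64(0.0329), np.float64(0.0311)]
```

Emit:
arm_command --increments '[[[0, 0, 0], 0, 0.45], [[0, 0, 0], 0, 0.45], [[0, 0, 0], 0, 0.45], [[0, 0, -0.02], 0, 0.5], [[0, 0, -0.05], 0, 0.6], [[0, 0, -0.09], 0, 0.6], [[0, 0, -0.09], 0, 0.6], [[0, 0, -0.06], 0, 0.6], [[0, 0, -0.03], 0, 0.6]]'

```text
t: 7.22
tool_pos: [0.5124, -0.1896, 0.2467]
tool_rot: [0.794, -0.608, 0.011, -0.005]
force: [0.1, -0.1, -0.4]
width: 0.598
```

```bash
python3 - <<'E'
from h import *
go([.5677,.1978,.22],-49)
for r in bot.camera('wrist') and bot.mark_of('wrist','guard_tab')[:1]+bot.mark_of('wrist','pad')[:1]: print(np.round(r['point'],4),r['conf'])
E
```

```text
t 7.22 pos [ 0.5124 -0.1896  0.2467] yaw -74.9 tilt 1.43 w 0.598 F [ 0.12 -0.12 -0.4 ] j [ 0.01  0.12 -0.27  0.01 -1.15  1.82]
zaxis [ 0.024 -0.006 -1.   ]
mm [-359.9 -153.9   25.8] share [-0.8998 -0.3847  0.0645] ('turn share', np.float64(-0.1438))
[ 0.5258 -0.1921  0.117 ] 0.81
[ 0.5404 -0.2411  0.0876] 0.8
```

Emit:
arm_command --increments '[[[-0.05, -0.02, 0], 0, 0.6], [[-0.09, -0.038, 0], 0, 0.6], [[-0.09, -0.038, 0], 0, 0.6], [[-0.09, -0.038, 0], 0, 0.6], [[-0.09, -0.038, 0], 0, 0.6], [[-0.09, -0.038, 0], 0, 0.6], [[-0.09, -0.038, 0], 0, 0.6], [[-0.09, -0.038, 0], 0, 0.6], [[-0.09, -0.038, 0], 0, 0.6], [[-0.06, -0.025, 0], 0, 0.6], [[-0.03, -0.012, 0], 0, 0.6], [[0, 0, 0], -0.036, 0.6], [[0, 0, 0], -0.036, 0.6], [[0, 0, 0], -0.036, 0.6], [[0, 0, 0], -0.036, 0.6], [[0, 0, 0], 0, 0.6]]'

```text
t: 8.7
tool_pos: [0.5534, 0.1976, 0.2293]
tool_rot: [0.914, -0.406, 0.002, 0.006]
force: [0.1, 1.6, -0.8]
width: 0.596
```

```bash
python3 - <<'E'
from h import *
go([.5677,.1978,.22],-49)
s,p,d=shot('wrist','w3');C=cloud('wrist',s,d)
for o in('probe_grip','stand'):
    for r in bot.mark_of('wrist',o)[:2]: print(o,np.round(r['point'],4),round(r['conf'],2))
near=(abs(C[...,0]-.568)<.06)&(abs(C[...,1]-.198)<.06)
for lo,hi in((.06,.075),(.125,.15),(.085,.12)):
    t=C[near&(C[...,2]>lo)&(C[...,2]<hi)]
    if len(t)>5: print(lo,len(t),t.mean(0).round(4),cv2.minAreaRect(t[:,:2].astype(np.float32)))
E
```

```text
t 8.7 pos [0.5534 0.1976 0.2293] yaw -48.0 tilt 0.78 w 0.596 F [ 0.12  1.56 -0.76] j [ 0.68  0.22 -0.19  0.01 -1.17  1.62]
zaxis [-0.001 -0.014 -1.   ]
mm [  9.3 -10.9   9.3] share [ 0.0233 -0.0272  0.0233] ('turn share', np.float64(0.0058))
probe_grip [0.5649 0.197  0.1045] 0.82
probe_grip [0.5706 0.1986 0.0287] 0.3
stand [ 5.642e-01  1.963e-01 -2.000e-04] 0.91
stand [ 0.4354  0.1809 -0.0005] 0.72
0.06 3578 [0.5724 0.2014 0.0698] ((0.5681952238082886, 0.19658008217811584), (0.07072465121746063, 0.06986229866743088), 40.15607833862305)
0.125 733 [0.5696 0.1982 0.1358] ((0.568294107913971, 0.19678521156311035), (0.02255089581012726, 0.02194064110517502), 38.952659606933594)
0.085 220 [0.5752 0.204  0.1032] ((0.5713326930999756, 0.20470617711544037), (0.012499847449362278, 0.026613466441631317), 76.64891815185547)
```

View pics/w3.png

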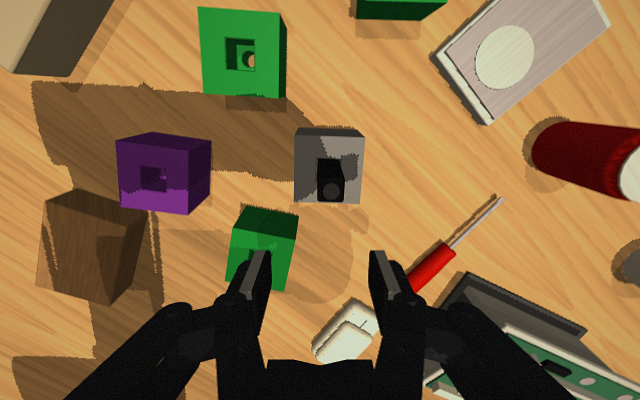

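Emit:
arm_command --increments '[[[0.012, -0.014, 0.02], 0.005, 0.6], [[0.012, -0.014, 0.04], 0.005, 0.6], [[0, 0, 0.05], 0, 0.6], [[0, 0, 0.04], 0, 0.6], [[0, 0, 0.02], 0, 0.6], [[0, 0, 0], 0, 0.6]]'

```text
t: 9.35
tool_pos: [0.5717, 0.1957, 0.1582]
tool_rot: [0.9, -0.435, 0.004, 0.005]
force: [-0.6, -0.4, 0.2]
width: 0.601
```

```bash
python3 -c "
from h import *
go([.568,.1968,.088],-50)"
```

```text
t 9.35 pos [0.5717 0.1957 0.1582] yaw -51.6 tilt 0.67 w 0.601 F [-0.62 -0.38  0.24] j [ 0.66  0.3  -0.25  0.01 -1.02  1.58]
zaxis [ 0.003 -0.011 -1.   ]
mm [-3.8  1.9 70.2] share [-0.0096  0.0046  0.1754] ('turn share', np.float64(-0.0087))
```

Emit:
arm_command --increments '[[[-0.005, 0.002, 0.02], -0.004, 0.6], [[-0.005, 0.002, 0.03], -0.004, 0.6], [[0, 0, 0.03], 0, 0.6], [[0, 0, 0.03], 0, 0.6], [[0, 0, 0.03], 0, 0.6], [[0, 0, 0.02], 0, 0.6], [[0, 0, 0.01], 0, 0.6], [[0, 0, 0], 0, 0.6]]'

```text
t: 10.02
tool_pos: [0.5707, 0.1985, 0.0895]
tool_rot: [0.906, -0.424, 0.006, 0.002]
force: [-0.3, 0.0, -0.6]
width: 0.6
```

```bash
python3 -c "
from h import *
go([.568,.1968,.088],-50)"
```

```text
t 10.02 pos [0.5707 0.1985 0.0895] yaw -50.2 tilt 0.67 w 0.6 F [-0.35  0.02 -0.65] j [ 0.67  0.37 -0.34  0.02 -0.87  1.59]
zaxis [ 0.008 -0.008 -1.   ]
mm [-0.4  3.2  1.5] share [-0.0011  0.008   0.0038] ('turn share', np.float64(-0.0012))
```

Emit:
arm_command --increments '[[[0, 0.008, 0.002], 0, 0.6], [[0, 0, 0], 0, 0.3], [[0, 0, 0], 0, 0], [[0, 0, 0], 0, 0.0], [[0, 0, 0], 0, 0.0], [[0, 0, 0], 0, 0.0], [[0, 0, 0], 0, 0.0]]' --squeeze 20

```text
t: 10.6
tool_pos: [0.5694, 0.1972, 0.0917]
tool_rot: [0.906, -0.424, 0.007, 0.0]
force: [-0.2, -0.3, -0.8]
width: 0.254
```

```bash
python3 -c "
from h import *
go([.568,.1968,.088],-50)"
```

```text
t 10.6 pos [0.5694 0.1972 0.0917] yaw -50.2 tilt 0.77 w 0.254 F [-0.16 -0.32 -0.85] j [ 0.67  0.36 -0.34  0.02 -0.86  1.59]
zaxis [ 0.012 -0.006 -1.   ]
mm [-0.6  1.3  3.6] share [-0.0016  0.0033  0.0091] ('turn share', np.float64(-0.0011))
```

Emit:
arm_command --increments '[[[0, 0, -0.015], 0, 0.0], [[0, 0, -0.02], 0, 0.0], [[0, 0, -0.01], 0, 0.0], [[0, 0, 0], 0, 0.0]]'

```text
t: 10.93
tool_pos: [0.5692, 0.1973, 0.1117]
tool_rot: [0.906, -0.424, 0.007, 0.0]
force: [0.2, 0.2, -0.3]
width: 0.255
```

```bash
python3 -c "
from h import *
go([.5694,.1972,.109],-50)
s,p,d=shot('side','s1')
cv2.imwrite('pics/s1c.png',cv2.resize(p[190:290,250:350,::-1],(600,600),interpolation=2))"
```

```text
t 10.93 pos [0.5692 0.1973 0.1117] yaw -50.2 tilt 0.77 w 0.255 F [ 0.19  0.19 -0.29] j [ 0.67  0.34 -0.32  0.02 -0.91  1.59]
zaxis [ 0.012 -0.006 -1.   ]
mm [ 0.1 -0.1  2.7] share [ 0.0004 -0.0002  0.0067] ('turn share', np.float64(-0.0011))
```

Emit:
arm_command --increments '[[[0, 0, 0.009], 0, 0.0], [[0, 0.008, 0], 0, 0.0], [[0, 0.009, 0], 0, 0.0], [[0, 0.009, 0], 0, 0.0], [[0, 0.009, 0], 0, 0.0], [[0, 0.009, 0], 0, 0.0], [[0, 0, 0], 0, 0.0]]'

```text
t: 11.57
tool_pos: [0.5585, 0.1885, 0.1089]
tool_rot: [0.906, -0.424, 0.009, -0.005]
force: [1.8, 1.4, -0.2]
width: 0.256
```

```bash
python3 -c "
from h import *
go([.5692,.1973,.109],-50)
s,p,d=shot('side','s2')
cv2.imwrite('pics/s2c.png',cv2.resize(p[190:290,250:350,::-1],(600,600),interpolation=2))"
```

```text
t 11.57 pos [0.5585 0.1885 0.1089] yaw -50.1 tilt 1.21 w 0.256 F [ 1.79  1.36 -0.23] j [ 0.67  0.32 -0.36  0.02 -0.88  1.59]
zaxis [ 0.021  0.    -1.   ]
mm [  0.2 -13.8   0.2] share [ 0.0004 -0.0346  0.0004] ('turn share', np.float64(-0.0007))
```

View pics/s2c.png

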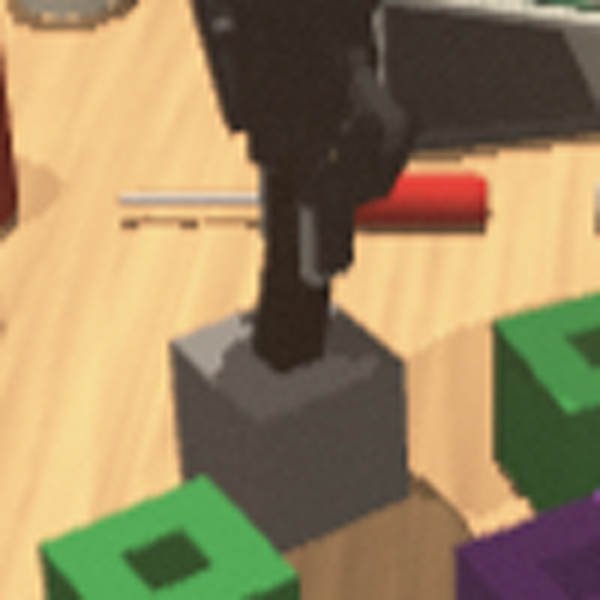

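Emit:
arm_command --increments '[[[0, 0.009, 0], 0, 0.0], [[0, 0.003, 0], 0, 0.0], [[0, 0, 0], 0, 0.0], [[0, 0, -0.03], 0, 0.0], [[0, 0, -0.05], 0, 0.0], [[0, 0, -0.07], 0, 0.0], [[0, 0, -0.07], 0, 0.0], [[0, 0, -0.05], 0, 0.0], [[0, 0, -0.03], 0, 0.0], [[0, 0, 0], 0, 0.0], [[0, 0, 0], 0, 0.0], [[0, 0, 0], 0, 0.0]]'

```text
t: 12.62
tool_pos: [0.5421, 0.177, 0.2268]
tool_rot: [0.905, -0.425, 0.001, 0.009]
force: [1.4, 0.4, -0.9]
width: 0.255
```

```bash
python3 - <<'E'
from h import *
go([.5585,.1885,.22],-50)
for n in('side','wrist'):
    s,p,d=shot(n,'p_'+n)
    for o in('probe_grip','tip','probe'):
        for r in bot.mark_of(n,o)[:2]: print(n,o,np.round(r['point'],4),round(r['conf'],2))
    if n=='side':
        cv2.imwrite('pics/p_sc.png',cv2.resize(p[140:260,240:360,::-1],(600,600),interpolation=2))
E
```

```text
t 12.62 pos [0.5421 0.177  0.2268] yaw -50.3 tilt 1.02 w 0.255 F [ 1.4   0.43 -0.86] j [ 0.67  0.2  -0.23  0.01 -1.16  1.59]
zaxis [-0.005 -0.017 -1.   ]
mm [  1.5 -20.1   6.5] share [ 0.0038 -0.0502  0.0163] ('turn share', np.float64(-0.0018))
side probe_grip [0.543  0.18   0.2421] 0.96
side probe [0.5602 0.1911 0.167 ] 0.57
wrist probe_grip [0.5398 0.1836 0.2417] 0.7
wrist probe_grip [ 0.765  -0.0073 -0.0037] 0.27
wrist tip [0.5636 0.1941 0.1505] 0.56
wrist probe [0.5568 0.19   0.1678] 0.92
```

View pics/p_wrist.png

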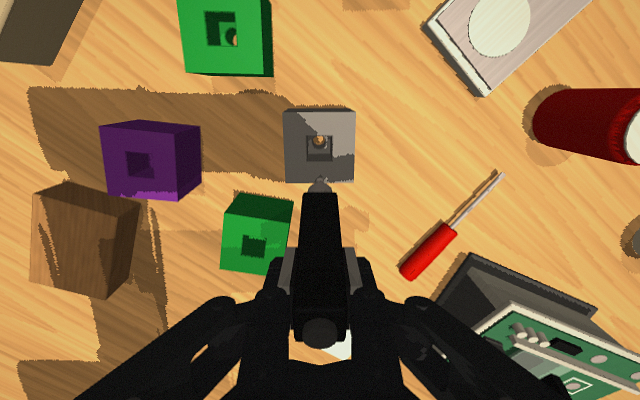

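View pics/p_sc.png

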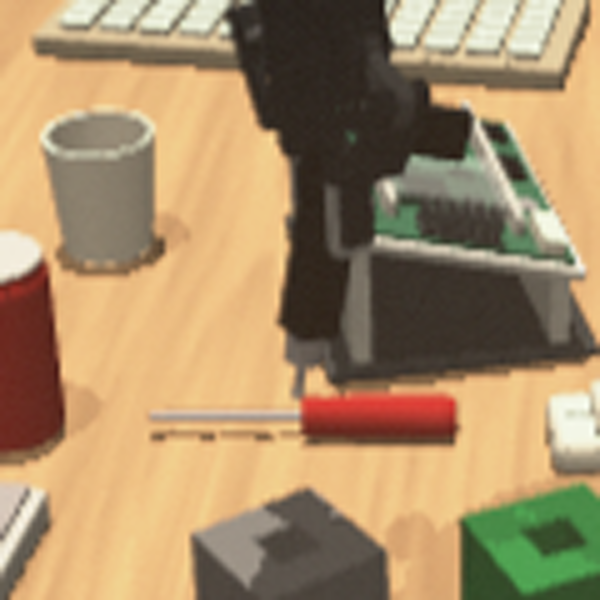

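Emit:
arm_command --increments '[[[0, 0, -0.01], 0.034, 0.0], [[0, 0, -0.01], 0.034, 0.0], [[0, 0, -0.01], 0.034, 0.0], [[0, 0, -0.01], 0.034, 0.0], [[0, 0, 0], 0, 0.0]]'

```text
t: 13.43
tool_pos: [0.5425, 0.1776, 0.2423]
tool_rot: [0.789, -0.615, 0.003, 0.009]
force: [0.4, 0.1, -0.8]
width: 0.257
```

```bash
python3 -c "
from h import *
go([.5055,-.252,.235],-75)"
```

```text
t 13.43 pos [0.5425 0.1776 0.2423] yaw -75.8 tilt 1.1 w 0.257 F [ 0.41  0.06 -0.77] j [ 0.67  0.19 -0.2   0.01 -1.2   1.15]
zaxis [-0.006 -0.018 -1.   ]
mm [407.4 140.8  15.4] share [1.0185 0.352  0.0385] ('turn share', np.float64(-0.0047))
```

Gentler speed so the probe does not swing in the grip; 18 rows.

Emit:
arm_command --increments '[[[0.02, 0.007, 0], 0, 0.0], [[0.04, 0.014, 0], 0, 0.0], [[0.06, 0.021, 0], 0, 0.0], [[0.07, 0.024, 0], 0, 0.0], [[0.07, 0.024, 0], 0, 0.0], [[0.07, 0.024, 0], 0, 0.0], [[0.07, 0.024, 0], 0, 0.0], [[0.07, 0.024, 0], 0, 0.0], [[0.07, 0.024, 0], 0, 0.0], [[0.07, 0.024, 0], 0, 0.0], [[0.07, 0.024, 0], 0, 0.0], [[0.07, 0.024, 0], 0, 0.0], [[0.07, 0.024, 0], 0, 0.0], [[0.07, 0.024, 0], 0, 0.0], [[0.06, 0.021, 0], 0, 0.0], [[0.05, 0.017, 0], 0, 0.0], [[0.03, 0.01, 0], 0, 0.0], [[0.015, 0.005, 0], 0, 0.0], [[0, 0, 0], 0, 0.0]]'

```text
t: 15.02
tool_pos: [0.5106, -0.2901, 0.245]
tool_rot: [0.811, -0.584, 0.0, 0.011]
force: [0.2, -0.0, -0.7]
width: 0.259
```

```bash
python3 - <<'E'
from h import *
go([.5055,-.252,.201],-75)
for n in('side','top','wrist'):
    s,p,d=shot(n,'q_'+n)
    for o in('probe_grip','tip','probe','pad','guard_tab'):
        for r in bot.mark_of(n,o)[:1]: print(n,o,np.round(r['point'],4),round(r['conf'],2))
E
```

```text
t 15.02 pos [ 0.5106 -0.2901  0.245 ] yaw -71.5 tilt 1.28 w 0.259 F [ 0.22 -0.04 -0.7 ] j [-0.17  0.21 -0.17  0.02 -1.2   2.06]
zaxis [-0.012 -0.019 -1.   ]
mm [-38.3  -8.   43.4] share [-0.0958 -0.02    0.1085] ('turn share', np.float64(0.0194))
side probe_grip [ 2.862e-01  3.423e-01 -3.000e-04] 0.38
side probe [ 0.5301 -0.2828  0.1862] 0.64
side pad [ 0.5438 -0.2477  0.0856] 0.67
side guard_tab [ 0.5177 -0.1977  0.117 ] 0.87
top probe [0.571  0.1941 0.0012] 0.71
top pad [ 0.5415 -0.2449  0.0845] 0.76
wrist probe_grip [ 0.5139 -0.285   0.2609] 0.64
wrist tip [ 0.536  -0.276   0.1707] 0.41
wrist probe [ 0.528  -0.281   0.1858] 0.63
wrist pad [ 0.5415 -0.2409  0.0873] 0.78
wrist guard_tab [ 0.5271 -0.1957  0.1184] 0.81
```

View pics/q_wrist.png

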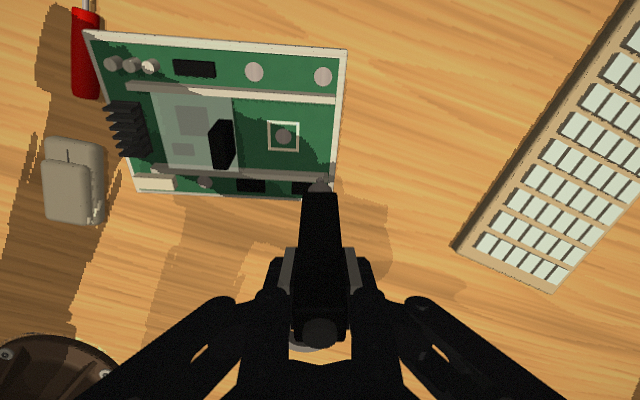

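```bash
python3 - <<'E'
from h import *
np.set_printoptions(precision=4,suppress=True)
s,p,d=shot('wrist','r_w');C=cloud('wrist',s,d)
M=R.from_quat(s['tool_rot']).as_matrix()
Q=(C-s['tool_pos'])@M   # tool frame
m=(abs(Q[...,0])<.016)&(Q[...,2]>-.045)&(Q[...,2]<.045)&(abs(Q[...,1])<.06)&(d>0)
v,u=np.nonzero(m);print(m.sum(),u.min(),u.max(),v.min(),v.max())
X=Q[m];lo=X
# facing surface: fit y = a x + b z + c robustly
A=np.c_[X[:,0],X[:,2],np.ones(len(X))];y=X[:,1]
for th in(.02,.006,.003,.002,.002):
    k=np.linalg.lstsq(A,y,rcond=None)[0];e=abs(y-A@k);A,y=A[e<th],y[e<th]
print('fit',k,len(y),'tilt tool deg',np.degrees(np.arctan(k[1])), 'face twist',np.degrees(np.arctan(k[0])))
# lateral: centreline x vs z
for z in np.arange(-.04,.05,.01):
    w=(abs(A[:,1]-z)<.005); 
    if w.sum()>20: print(z.round(3),w.sum(),np.percentile(A[w,0],[2,98]),np.percentile(A[w,0],[2,98]).mean())
f=np.array([0,k[1],1]);f/=np.linalg.norm(f);w=-(M@f);n=np.array([-.2484,-.0663,.9664]);print('axis world',w,'err deg',np.degrees(np.arccos(w@n)))
E
```

```text
7100 277 360 189 341
fit [-0.0002 -0.2422 -0.0176] 5905 tilt tool deg -13.614723337098235 face twist -0.010460109791598737
-0.04 1342 [-0.0129  0.0139] 0.0004835589453356954
-0.03 1254 [-0.0152  0.0152] 9.291916262590787e-06
-0.02 901 [-0.015   0.0148] -0.0001136374741949166
-0.01 617 [-0.01    0.0108] 0.000424312080080258
0.0 513 [-0.0098  0.0107] 0.00043902469930412556
0.01 428 [-0.0099  0.0108] 0.0004541079479149805
0.02 387 [-0.01    0.0108] 0.0003912724152489175
0.03 322 [-0.01    0.0107] 0.00034404882626118405
0.04 141 [-0.0099  0.0108] 0.0004632242959156027
axis world [-0.2119 -0.0563  0.9757] err deg 2.2107327405120802
```

Emit:
arm_command --increments '[[[0, 0, 0], 0.01, 0.0], [[0, 0, 0], 0.01, 0.0], [[-0.02, 0, 0.01], 0, 0.0], [[-0.03, 0, 0.02], 0, 0.0], [[-0.02, 0, 0.02], 0, 0.0], [[-0.01, 0, 0.01], 0, 0.0], [[0, 0, 0], 0, 0.0], [[0, 0, 0], 0, 0.0]]'

```text
t: 16.63
tool_pos: [0.5016, -0.2558, 0.2187]
tool_rot: [0.793, -0.61, 0.001, 0.011]
force: [-0.4, 0.4, -1.3]
width: 0.254
```

```bash
cat >> h.py <<'E'
PAD=np.array([.5418,-.2436,.085]);N=np.array([-.2484,-.0663,.9664])
TIP=np.array([.0004,-.0254,.079]);AX=np.array([0,-.2354,.9719])
def tip(h,yaw=-75):
    s=bot.read_state();M=R.from_quat(s['tool_rot']).as_matrix();t=s['tool_pos']+M@TIP
    e=t-PAD; hh=e@N; B=np.c_[[.966,.258,0],[-.258,.966,0]]
    print('tip',t.round(4),'height',round(hh*1e3,1),'lateral mm (up-slope,y)',((e-hh*N)@np.c_[np.cross([-.258,.966,0],N),[-.258,.966,0]]*1e3).round(1),'angle',np.degrees(np.arccos(-(M@AX)@N)).round(2))
    go(s['tool_pos']+PAD+h*N-t,yaw)
E
python3 -c "
from h import *
tip(.03)"
```

```text
tip [ 0.5253 -0.2512  0.1393] height 57.1 lateral mm (up-slope,y) [-3.4 -3.1] angle 2.36
t 16.63 pos [ 0.5016 -0.2558  0.2187] yaw -75.1 tilt 1.27 w 0.254 F [-0.39  0.37 -1.28] j [-0.11  0.19 -0.26  0.02 -1.13  1.93]
zaxis [-0.012 -0.019 -1.   ]
mm [ -3.5 -10.6  25.1] share [-0.0086 -0.0266  0.0627] ('turn share', np.float64(-0.0007))
```

Emit:
arm_command --increments '[[[-0.002, -0.006, 0.015], 0, 0.0], [[-0.002, -0.007, 0.018], 0, 0.0], [[-0.002, -0.007, 0.018], 0, 0.0], [[-0.002, -0.006, 0.015], 0, 0.0], [[0, -0.002, 0.005], 0, 0.0], [[0, 0, 0], 0, 0.0], [[0, 0, 0], 0, 0.0]]'

```text
t: 17.22
tool_pos: [0.513, -0.2507, 0.1867]
tool_rot: [0.793, -0.61, 0.001, 0.011]
force: [-0.2, -0.4, -0.9]
width: 0.254
```

```bash
python3 - <<'E'
from h import *
tip(.0)
out=[]
for n in('side','wrist'):
    s,p,d=shot(n,'v_'+n)
    for o in('tip','probe','pad'):
        for r in bot.mark_of(n,o)[:1]: print(n,o,np.round(r['point'],4),round(r['conf'],2))
    P=bot.camera_params(n);T=np.linalg.inv(ext(n,s));M=R.from_quat(s['tool_rot']).as_matrix()
    t=s['tool_pos']+M@TIP
    for nm,X in(('tip',t),('pad',PAD)):
        u=cv2.projectPoints((T[:3,:3]@X+T[:3,3])[None],np.zeros(3),np.zeros(3),np.array(P['camera_matrix']),np.array(P['dist']))[0].ravel();print(n,nm,u.round(1))
    c=u.round().astype(int);x0=min(max(c[0]-40,0),560);y0=max(c[1]-60,0)
    out.append(cv2.resize(p[y0:y0+110,x0:x0+80,::-1],(400,550),interpolation=2));print(x0,y0)
cv2.imwrite('pics/v.png',np.hstack(out))
E
```

```text
tip [ 0.5367 -0.2461  0.1073] height 23.0 lateral mm (up-slope,y) [ 0.4 -1.1] angle 2.39
t 17.22 pos [ 0.513  -0.2507  0.1867] yaw -75.1 tilt 1.3 w 0.254 F [-0.17 -0.42 -0.93] j [-0.1   0.22 -0.29  0.02 -1.06  1.92]
zaxis [-0.012 -0.019 -1.   ]
mm [-1.4 -5.9 22.2] share [-0.0035 -0.0148  0.0554] ('turn share', np.float64(-0.0006))
side probe [ 0.5346 -0.2492  0.13  ] 0.67
side pad [ 0.5435 -0.2426  0.0874] 0.91
side tip [325.1 160.4]
side pad [323.6 166.9]
284 107
wrist tip [ 0.5374 -0.2398  0.112 ] 0.49
wrist probe [ 0.53   -0.2456  0.1287] 0.95
wrist pad [ 0.5398 -0.2405  0.0898] 0.94
wrist tip [319.4 177.8]
wrist pad [317.5 163.9]
278 104
```

View pics/v.png

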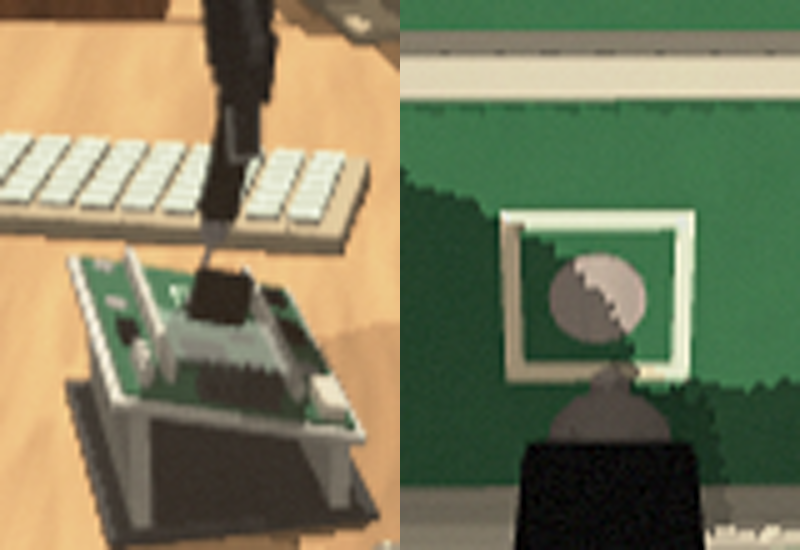

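Emit:
arm_command --increments '[[[-0.003, -0.003, 0.01], 0, 0.0], [[-0.003, -0.003, 0.012], 0, 0.0], [[-0.001, -0.003, 0.012], 0, 0.0], [[0, -0.003, 0.01], 0, 0.0], [[0, 0, 0.003], 0, 0.0], [[0, 0, 0], 0, 0.0], [[0, 0, 0], 0, 0.0]]'

```text
t: 18.2
tool_pos: [0.517, -0.2465, 0.1662]
tool_rot: [0.793, -0.61, 0.001, 0.011]
force: [0.3, -0.1, -0.4]
width: 0.259
```

```bash
sed -i 's/TIP=np.array(\[.0004/TIP=np.array([.002/' h.py; python3 -c "
from h import *
tip(-.007)"
```

```text
tip [ 0.5412 -0.2434  0.0868] height 1.9 lateral mm (up-slope,y) [-0.1  0.3] angle 2.34
t 18.2 pos [ 0.517  -0.2465  0.1662] yaw -75.1 tilt 1.27 w 0.259 F [ 0.35 -0.14 -0.44] j [-0.09  0.24 -0.32  0.02 -1.02  1.91]
zaxis [-0.011 -0.019 -1.   ]
mm [ 0.2 -2.5  8.5] share [ 0.0005 -0.0063  0.0214] ('turn share', np.float64(-0.0006))
```

Emit:
arm_command --increments '[[[0, -0.001, 0.005], 0, 0.0], [[0, -0.001, 0.005], 0, 0.0], [[0, 0, 0], 0, 0.0], [[0, 0, 0], 0, 0.0]]'

```text
t: 18.53
tool_pos: [0.5181, -0.2465, 0.1622]
tool_rot: [0.793, -0.61, 0.002, 0.011]
force: [-0.8, 1.2, 0.4]
width: 0.255
```

```bash
python3 -c "
from h import *
tip(-.007)
for i in range(6): bot.camera('side'); print(bot.read_state()['force'].round(2))"
```

```text
tip [ 0.5423 -0.2435  0.0828] height -2.2 lateral mm (up-slope,y) [-0.1  0. ] angle 2.32
t 18.53 pos [ 0.5181 -0.2465  0.1622] yaw -75.1 tilt 1.27 w 0.255 F [-0.8   1.16  0.43] j [-0.09  0.25 -0.32  0.02 -1.01  1.91]
zaxis [-0.011 -0.019 -1.   ]
mm [-0.1 -1.4  4.6] share [-0.0002 -0.0035  0.0114] ('turn share', np.float64(-0.0006))
[ 0.24 -0.22 -0.24]
[-0.46 -0.64  0.32]
[-1.13  0.5  -0.04]
[-1.    0.47  0.03]
[-1.01  0.48  0.41]
[-0.17 -0.7   0.28]
```

Emit:
arm_command --increments '[[[0, -0.001, 0.004], 0, 0.0], [[0, -0.001, 0.004], 0, 0.0], [[0, -0.001, 0.004], 0, 0.0], [[0, 0, 0], 0, 0.0], [[0, 0, 0], 0, 0.0]]'

```text
t: 19.25
tool_pos: [0.5192, -0.2464, 0.1573]
tool_rot: [0.793, -0.61, 0.002, 0.011]
force: [-0.7, 0.4, 0.0]
width: 0.259
```

```bash
python3 -c "
from h import *
tip(-.007)
f=[]
for i in range(16): bot.camera('side'); f.append(bot.read_state()['force'])
print(np.mean(f,0).round(2),np.mean(f,0)@N+.8*.966)
s,p,d=shot('wrist','end')
for o in('tip','probe','pad','guard_tab'):
    for r in bot.mark_of('wrist',o)[:1]: print(o,np.round(r['point'],4),round(r['conf'],2))
cv2.imwrite('pics/endc.png',cv2.resize(p[90:250,230:410,::-1],(720,600),interpolation=2))"
```

```text
tip [ 0.5434 -0.2434  0.0779] height -7.3 lateral mm (up-slope,y) [-0.3 -0.2] angle 2.32
t 19.25 pos [ 0.5192 -0.2464  0.1573] yaw -75.1 tilt 1.27 w 0.259 F [-0.73  0.35  0.02] j [-0.09  0.26 -0.32  0.02 -1.    1.91]
zaxis [-0.011 -0.019 -1.   ]
mm [-0.2 -0.2 -0.3] share [-0.0005 -0.0004 -0.0008] ('turn share', np.float64(-0.0006))
[-0.63  0.4   1.28] 2.1404322716871165
probe [ 0.5379 -0.2416  0.0982] 0.7
pad [ 0.542  -0.2412  0.0879] 0.57
guard_tab [ 0.5236 -0.1924  0.1184] 0.91
```

View pics/endc.png

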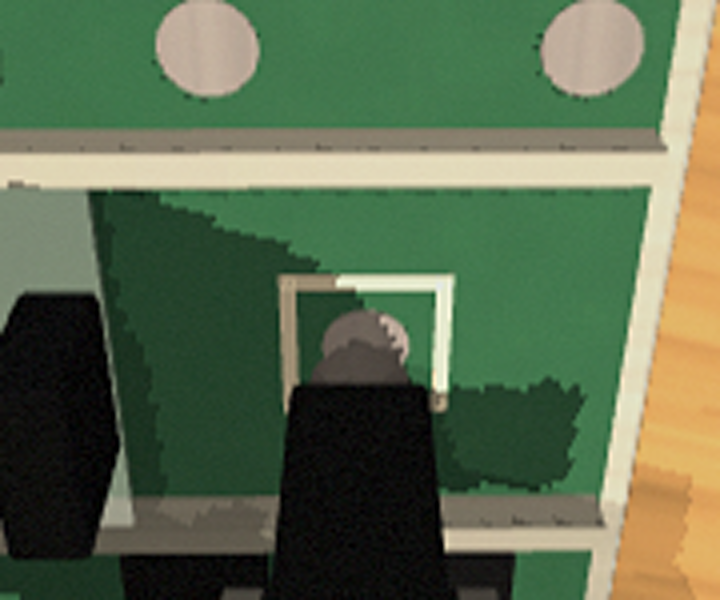

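```bash
python3 - <<'E'
from h import *
s,p,d=shot('wrist','fin');C=cloud('wrist',s,d);M=R.from_quat(s['tool_rot']).as_matrix();Q=(C-s['tool_pos'])@M
m=(abs(Q[...,0])<.011)&(Q[...,2]>-.01)&(Q[...,2]<.04)&(abs(Q[...,1])<.06)&(d>0)
X=Q[m];A=np.c_[X[:,0],X[:,2],np.ones(len(X))];y=X[:,1]
for th in(.02,.006,.003,.002,.002):
    k=np.linalg.lstsq(A,y,rcond=None)[0];e=abs(y-A@k);A,y=A[e<th],y[e<th]
f=np.array([0,k[1],1]);f/=np.linalg.norm(f);a=np.degrees(np.arccos(-(M@f)@N));print(k,len(y),'err deg',a,s['force'],s['width'])
if a<5: print(bot.sign_off())
E
```

```text
[-0.00643112 -0.2388266  -0.01773164] 2048 err deg 2.4839783423204413 [-0.65883601  0.11053699  1.71545258] 0.25413902753860895
the job is handed in; nothing more can be done
None
```

The job is handed in at about 20 s on the robot's clock, with the needle pressed on the framed land and the probe still gripped. Sign-off gives no verdict.

**Guard:** I slid it by its tab until it hit its stop, where the force rose to about 29 N. Measured afterwards, the tab is 51–52 mm from the land; fully open should give 52 mm.

**Probe:** The moves can't tilt the tool. So I tilted the probe about 15° in the grip against the lip of the stand's pocket, then drew it out and carried it to the board.

**Last checks:**

| Check | Measured | Allowed |
|---|---|---|
| Angle from square to the board | about 2.5° | 8° |
| Force on the board | about 2.1 N | 0.8–6 N |
| Needle pushed in | about 6–7 mm | 3–11.5 mm |
| Tip from the land's centre | under 1 mm by calculation, within about 3 mm by the camera | 7 mm |

- **Disagreements:** The force gives about 5.7 mm of needle travel and the arm's position about 7.3 mm. Estimates of the land's position differed by up to about 4 mm. All of these stay within the limits.
- **Not seen directly:** The nose hid the needle's tip in the last picture. Its position comes from the nose and handle.
- **Other things on the bench:** I touched none of them knowingly, but I didn't measure their positions again at the end.

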